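# Seat a bracket on the jig's dowel and against its stop

## Robot

A 6-joint arm with a two-finger parallel gripper is mounted at the origin on a cart in front of the work surface, level with it; the furniture and walls round the work are solid. World frame = base frame: x ahead of the robot, y to its left, z up, the work surface at z = 0. Lengths are in mm, angles in rad, forces in N, time in s.
With the tool pointing down it reaches from about 350 to 975 mm from the base axis. Payload 7.1 kg.
Tool frame: the origin (TCP) lies at the very end of the fingers, on their centre line; the grasp point (between the pads) lies 19 mm behind it; z points along the fingers, y is the line along which they close (so a half turn about z gives the same grasp; the last joint's range is limited). The gripper opens to 88 mm and grips with 3 to 60 N. Pads are 20 mm wide; open, the fingers measure 115 mm over their backs; the gripper's body (75 mm by 178 mm) begins 61 mm behind the grasp point.
Start: joints at [-1.216, 0.423, 1.63, -0, 1.089, -0.019], TCP at [228.238, -581.818, 222.675] pointing down, gripper open.
Joint ranges: [-3, 3], [-0.9, 2.11], [0.09, 2.58], [-1.31, 4.45], [0.11, 2.69], [-2.54, 2.54]. Speed limits (rad/s): [2.39, 2.39, 3.01, 3.14, 3.14, 3.14].

## Interface

Orientations are given as a rotation vector (axis times angle).
In Python, from workcell import * gives the robot as it stands.
- The arm moves only by the tool step_arm, never from a script. Its argument "deltas" is a list of rows, each a list of 3 entries, a list of its own where there are three numbers: the shift along the tool's x, y, z in units of 300 mm (1.0 is 300 mm), then the turn, a rotation vector about the tool's x, y, z in units of 1.5 rad (1.0 is 1.5 rad), then the gripper command: -1 is shut, 1 is fully open, values between are in proportion. In form: [[[dx, dy, dz], [rx, ry, rz], gripper], ...]. A call has 1 to 20 rows; each row is the pose to reach, as a shift and turn from the pose commanded when the call began, along the tool's axes at that moment; what a row does not reach only later rows make up. A row lasts 1/12 s, in which the tool goes at most 41.7 mm and 7.16 degrees, less where a joint would pass 70% of its speed; a pose out of reach is approached as far as the arm can. A call with a number of a shift or a turn outside -1 to 1 is refused whole. A call with a gripper value outside its range is refused whole. The fingers move at their own pace and stop on an object; the grip force is fixed at half the most. Time passes only in rows, so rows that repeat a pose let the fingers close. It gives the time, the measured TCP pose, the force, the opening and the grip force at its end, in the units of the state.
- get_obs(): the state, without advancing time (a new reading comes with each control period).
- get_image(name): name is "scene" or "top" or "wrist"; returns a dict with "pixels" (400x640x3 uint8, red, green, blue), "fx", "fy", "cx", "cy" (pixels), "T" (4x4, takes a point from camera to world coordinates). Camera axes: x right, y down, z forward; pixel columns grow to the right and rows downward; lengths in mm; the calibration is good to about 2 mm. A picture is of the moment at which its call begins. There is no depth.
- close_job(): hands the job in; it is judged then, once.
The state is a dict: "t": time; "qpos": joint angles; "qvel": joint speeds; "joint_torque": joint torques, N m; "ee_pos": TCP position; "orientation": TCP orientation; "ft_force": force on the tool from outside, world axes, zero at the start; "moment": the same for the moment, N m; "width": finger opening in mm; "grasp_force": force on a finger pad.
Only numpy, scipy, OpenCV 4.12 (cv2) and the standard library are available. Lean on these libraries where they do the work, as an engineer would, in place of code of your own. Each camera call takes 0.05 s, during which the arm holds its last target. There are 200 camera calls.

## Task

Pick up the blue steel bracket and seat it on the dark locating jig: nudge it about gently until the hole in its foot drops over the jig's brass dowel and the foot lies flat on the jig, then swing it anticlockwise (seen from above) about the dowel until the long edge of its foot rests against the steel stop stud, and let go. Keep the push of the bracket or the fingers on the jig below 25 N throughout, and leave the battery and the glue bottle where they are.

Things in the scene. Friction and masses are not known exactly. Their poses are not given: they have to be found in the camera images.
- bracket: Loose blue steel bracket, 0.22 to 0.37 kg, flat on the desk. Foot 80 (x) x 50 (y) x 6 mm with a 12 mm through hole; an upright flange 8 mm thick (x), 42 mm wide (y) stands across it at x = -12 mm up to z = 51 mm. Hold it firmly (some 40 N) by the flange from above, fingers closing along x. Origin: centre of the foot's underside, z up.
- bracket_grip (a point): Centre of the bracket's flange (x -12, y 0, z +28.5 mm in its frame), axes as the bracket's: x across the 8 mm thickness towards the hole, y along the 42 mm width. The flange runs from 22.5 mm below this point (top of the foot) to 22.5 mm above it.
- bracket_hole (a point): Centre of the 12 mm hole at the foot's underside (x +22 mm in the bracket's frame, 34 mm from the flange's middle), axes as the bracket's. The foot reaches 18 mm beyond it in +x, 62 mm in -x, 25 mm to either side in y.
- jig: Locating jig fixed to the desk: dark steel plate 150 (x) x 110 (y) x 12 mm with a brass dowel and a steel stop stud. Origin: centre of its underside, z up. Finished, the bracket's x lies along the jig's x within some 7 degrees, its flange towards the jig's -x, its -y long edge against the stud.
- dowel_spot (a point): Centre, on the jig's top, of the steel bush that carries the dowel (jig x +25, y 0, z +12 mm; jig's axes). The bush is eccentric and locked: the dowel (10 mm diameter, 9 mm high, top 1 mm bevelled) stands 5 mm off this point, in a direction that differs every time, so it must be found by feel; the hole has 1 mm play all round. Seated, bracket_hole is at this point's height.
- stop_foot (a point): Axis of the fixed stop stud (8 mm diameter, 14 mm high) at the jig's top; jig x -27, y -29, z +12 mm. With the bracket against it, this point is at y = -29 mm in bracket_hole's frame (25 half foot + 4 stud radius), x -47 to -57 mm. With the bracket turned some 15 degrees clockwise of the jig's x, the foot clears the stud while the dowel is sought.
- battery_box: Loose bystander: orange and black block battery 26 x 50 x 17 mm; origin under its centre.
- glue_bottle: Loose bystander: small white glue bottle with a red cap, 28 mm across, 94 mm tall, standing beside the vice; origin under its centre.
There are look-alikes about, which are no part of the job. Of the things like the bracket, leave any that is orange or pink; of the rest the larger one is meant.

How it is judged:
By the outcome, as a careful person would: the job done as asked, in the order asked, and still so for the second after the job is handed in, with the robot touching nothing.
It also fails if it takes over 67 s, if anything falls off the work surface, if the arm or the gripper's body presses on something with over 40 N, if the wrist force passes 120 N, or if a joint passes its speed limit or range.

## Working session

There is one attempt and no reset: what is moved stays moved. The work goes in short steps, Python scripts to look and compute and a tool call to move; the robot and the scene stay as the last step left them, time stands still between calls to the robot, and variables do not carry over. Pictures are saved under pics/ and viewed, at most 10 in all, crops included, and the job is handed in when it is done.

Besides the shell and the picture viewer there is one more tool, called after "Emit:" in YAML: its name, and indented under it one key for each argument. step_arm: Moves the arm, as the interface text tells. Its arguments: {"type":"object","properties":{"deltas":{"type":"array","items":{"type":"array"}}},"required":["deltas"]}

```bash
mkdir -p pics; python3 - <<'E'
from workcell import *
import cv2,numpy as np
for n in ("scene","top"):
    im=get_image(n); cv2.imwrite(f"pics/{n}0.png",im["pixels"][:,:,::-1]); print(n,im["fx"],im["fy"],im["cx"],im["cy"],np.round(im["T"],3).tolist())
print(get_obs())
E
```

```text
scene 513.6810572334928 513.6810572334928 318.1868904210896 203.2291422162381 [[-0.614, -0.579, 0.537, -75.913], [-0.79, 0.46, -0.406, 601.891], [-0.013, -0.673, -0.739, 958.136], [0.0, 0.0, 0.0, 1.0]]
top 396.2023962981898 396.2023962981898 326.92128776284295 194.90034863537136 [[-0.02, -0.984, 0.176, 408.604], [-0.999, 0.014, -0.034, 115.999], [0.031, -0.176, -0.984, 1038.735], [0.0, 0.0, 0.0, 1.0]]
{'t': 0.1, 'qpos': array([-1.21601603e+00,  4.23767715e-01,  1.63060647e+00, -4.23130076e-05,
        1.08859019e+00, -1.90006816e-02]), 'qvel': array([-1.53078931e-03, -1.50918852e-03, -2.22623332e-03,  1.25144699e-03,
        3.18430039e-05,  1.11550016e-04]), 'joint_torque': array([-3.64822008e-04, -5.45613027e+01, -2.74326396e+01,  6.44434313e-02,
        1.88450835e-02, -1.06935602e-05]), 'ee_pos': array([ 228.0503164 , -581.37218233,  221.98016302]), 'orientation': array([-3.08555881e+00, -5.83502021e-01,  4.17911932e-04]), 'ft_force': array([ 0.290962  , -0.49044813,  0.56668493]), 'moment': array([-0.00612203, -0.00088402, -0.03474163]), 'grasp_force': 0.0, 'width': 87.64156353182341}
```

View pics/top0.png

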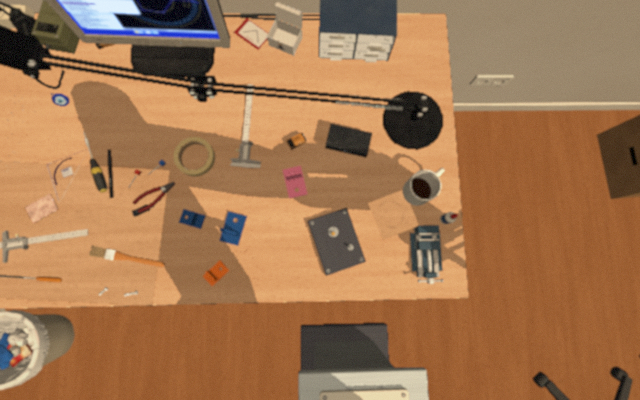

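View pics/scene0.png

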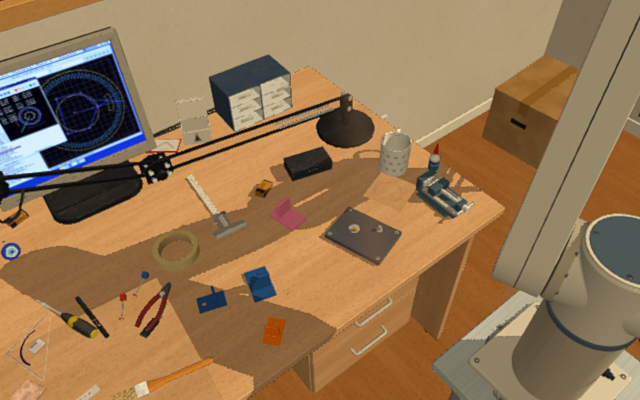

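The top picture shows two blue brackets, at (192,218) and (233,227), an orange one at (216,272), a pink one at (294,182) and the jig at (336,241). The larger blue one at (233,227) fits the description. I'll confirm it in a crop.

```bash
cat > h.py <<'E'
from workcell import *
import cv2,numpy as np
from scipy.spatial.transform import Rotation as R
def ray(im,u,v,z):
    T=im["T"]; d=T[:3,:3]@np.array([(u-im["cx"])/im["fx"],(v-im["cy"])/im["fy"],1]); o=T[:3,3]
    return o+d*(z-o[2])/d[2]
def proj(im,P):
    T=im["T"]; p=(np.atleast_2d(P)-T[:3,3])@T[:3,:3]
    return np.c_[p[:,0]/p[:,2]*im["fx"]+im["cx"],p[:,1]/p[:,2]*im["fy"]+im["cy"]]
E
python3 - <<'E'
from h import *
a=get_image("top"); b=get_image("scene")
A=cv2.resize(a["pixels"][200:290,170:300],None,fx=6,fy=6,interpolation=2)[:,:,::-1]
c=cv2.resize(a["pixels"][195:285,290:380],None,fx=6,fy=6,interpolation=2)[:,:,::-1]
cv2.imwrite("pics/cA.png",A[:,:780]); cv2.imwrite("pics/cB.png",c)
for u,v in((233,227),(336,241),(192,218)): print(ray(a,u,v,0))
E
```

```text
[512.57740783 327.17870473   0.        ]
[471.48715404  59.18122705   0.        ]
[537.88007241 433.95731697   0.        ]
```

View pics/cA.png

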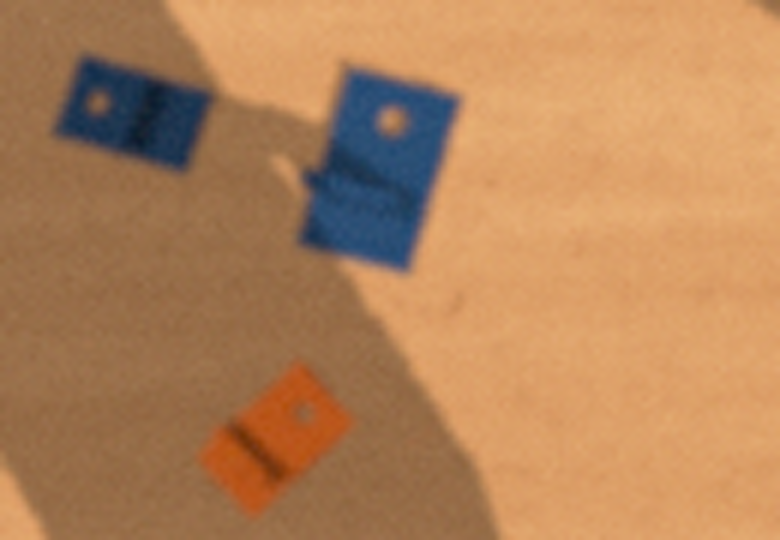

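View pics/cB.png

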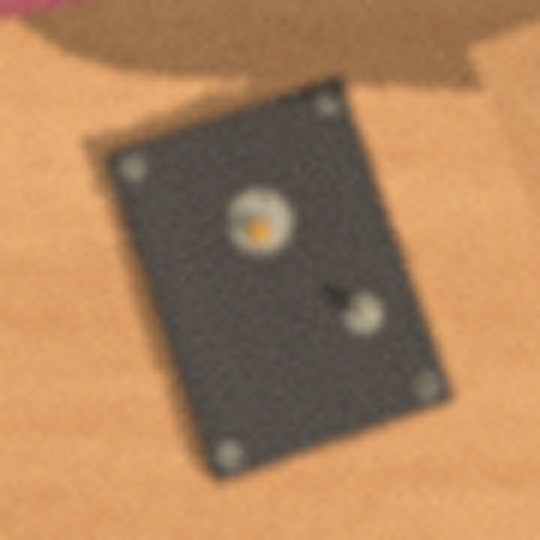

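Crop A shows the larger blue bracket with its hole at crop (393,120) and foot corners (345,65), (460,97), (410,270) and (302,242). The smaller blue one at crop (135,110) is a look-alike. Crop B shows the jig with its bush at about (262,222), the dowel top at about (260,233) and the stud at about (362,310).

```bash
cat >> h.py <<'E'
from scipy.optimize import least_squares
def w(p,L): 
    c,s=np.cos(p[2]),np.sin(p[2]); L=np.atleast_2d(L).astype(float)
    return np.c_[p[0]+c*L[:,0]-s*L[:,1],p[1]+s*L[:,0]+c*L[:,1],L[:,2]]
def fit(im,L,uv,p0):
    r=least_squares(lambda p:(proj(im,w(p,L))-uv).ravel(),p0,x_scale=[10,10,.1]); return r.x,np.sqrt((r.fun**2).mean())
def move(pos,yaw):
    "yaw=angle of tool y in world; prints tool-frame delta from the measured pose"
    o=get_obs(); r=R.from_rotvec(o["orientation"]); 
    y=np.array([np.cos(yaw),np.sin(yaw),0]);z=np.array([0,0,-1.]);M=R.from_matrix(np.c_[np.cross(y,z),y,z])
    print("d/300",np.round(r.inv().apply(np.array(pos)-o["ee_pos"])/300,4),"rot/1.5",np.round((r.inv()*M).as_rotvec()/1.5,4))
E
python3 - <<'E'
from h import *
a=get_image("top")
uvb=np.array([(345,65),(460,97),(410,270),(302,242),(393,120)])/6+[170,200]-.42
Lb=[(40,25,6),(40,-25,6),(-40,-25,6),(-40,25,6),(22,0,6)]
pb,e=fit(a,Lb,uvb,[512,327,-.28]); print("bracket",pb,e)
uvj=np.array([(110,155),(342,80),(452,398),(217,478)])/6+[290,195]-.42
Lj=[(75,55,12),(75,-55,12),(-75,-55,12),(-75,55,12)]
pj,e=fit(a,Lj,uvj,[480,60,.3]); print("jig",pj,e)
print("bush",w(pj,[25,0,12]),"dowel seen",ray(a,*(np.array([260,233])/6+[290,195]-.42),21), "grip",w(pb,[-12,0,28.5]))
g=w(pb,[-12,0,0])[0]; move([g[0],g[1],150],pb[2])
E
```

```text
bracket [ 5.10423476e+02  3.26404637e+02 -2.49222432e-01] 0.45423637297387354
jig [4.72063420e+02 5.90939588e+01 3.03407394e-01] 0.8957788294415827
bush [[495.92151974  66.56330111  12.        ]] dowel seen [489.7351341   67.80375393  21.        ] grip [[498.79422239 329.364443    28.5       ]]
d/300 [ 1.9486 -2.4972  0.2428] rot/1.5 [-5.000e-04 -2.000e-04 -6.319e-01]
```

Emit:
step_arm:
  deltas:
    - [[0.78,-1,0],[0,0,0],1]
    - [[0.78,-1,0],[0,0,0],1]
    - [[0.78,-1,0],[0,0,0],1]
    - [[0.78,-1,0],[0,0,0],1]
    - [[0.78,-1,0],[0,0,0],1]
    - [[0.78,-1,0],[0,0,0],1]
    - [[0.78,-1,0],[0,0,0],1]
    - [[0.78,-1,0],[0,0,0],1]
    - [[0.78,-1,0],[0,0,0],1]
    - [[0.78,-1,0],[0,0,0],1]

```text
t: 1.08
ee_pos: [336.7, -212.1, 222.5]
orientation: [-3.084, -0.589, 0.0]
ft_force: [-0.0, -0.1, -0.4]
width: 88.0
grasp_force: 0.0
```

Emit:
step_arm:
  deltas:
    - [[0.78,-1,0],[0,0,0],1]
    - [[0.78,-1,0],[0,0,0],1]
    - [[0.78,-1,0],[0,0,0],1]
    - [[0.78,-1,0],[0,0,0],1]
    - [[0.78,-1,0],[0,0,0],1]
    - [[0.78,-1,0],[0,0,0],1]
    - [[0.78,-1,0],[0,0,0],1]
    - [[0.78,-1,0],[0,0,0],1]
    - [[0.78,-1,0],[0,0,0],1]
    - [[0.78,-1,0],[0,0,0],1]
    - [[0.78,-1,0],[0,0,0],1]

```text
t: 2.0
ee_pos: [445.5, 149.6, 222.6]
orientation: [-3.086, -0.59, -0.001]
ft_force: [-0.6, 0.0, 0.3]
width: 87.8
grasp_force: 0.0
```

Emit:
step_arm:
  deltas:
    - [[0.38,-0.5,0.24],[0,0,-0.63],1]
    - [[0.38,-0.5,0.24],[0,0,-0.63],1]
    - [[0.38,-0.5,0.24],[0,0,-0.63],1]
    - [[0.38,-0.5,0.24],[0,0,-0.63],1]
    - [[0.38,-0.5,0.24],[0,0,-0.63],1]
    - [[0.38,-0.5,0.24],[0,0,-0.63],1]
    - [[0.38,-0.5,0.24],[0,0,-0.63],1]
    - [[0.38,-0.5,0.24],[0,0,-0.63],1]
    - [[0.38,-0.5,0.24],[0,0,-0.63],1]
    - [[0.38,-0.5,0.24],[0,0,-0.63],1]

```text
t: 2.83
ee_pos: [496.4, 327.2, 150.6]
orientation: [2.487, 1.92, -0.001]
ft_force: [-1.6, -0.4, -0.3]
width: 88.0
grasp_force: 0.0
```

```bash
python3 - <<'E'
from h import *
im=get_image("wrist"); o=get_obs(); print(o["ee_pos"],o["t"],np.round(im["T"],3).tolist(),im["fx"],im["cx"],im["cy"])
cv2.imwrite("pics/w1.png",im["pixels"][:,:,::-1])
E
```

```text
[496.4807457  327.51960605 150.76641033] 2.8833 [[0.968, -0.244, -0.065, 514.309], [-0.252, -0.934, -0.254, 397.248], [0.001, 0.262, -0.965, 312.466], [0.0, 0.0, 0.0, 1.0]] 276.1074343165478 320.60360886735657 193.59945421020228
```

View pics/w1.png

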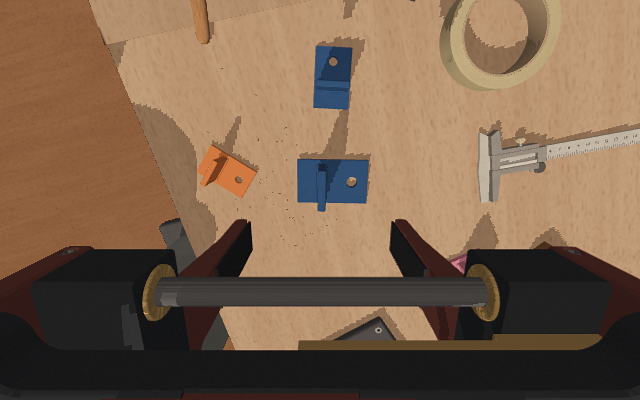

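The wrist picture shows the blue bracket with foot corners (298,160), (369,159), (368,203) and (297,203), and its hole at (352,182).

```bash
python3 - <<'E'
from h import *
im=get_image("wrist")
uv=np.array([(298,160),(369.5,159),(368.5,203.5),(297,203.5),(351.5,182)])
L=[(-40,25,6),(40,25,6),(40,-25,6),(-40,-25,6),(22,0,6)]
p,e=fit(im,L,uv,[510,326,-.25]); print(p,e)
g=w(p,[-12,0,0])[0]; print(g); move([g[0],g[1],12],p[2]); move([g[0],g[1],60],p[2])
print(proj(im,w(p,[(-8,21,51),(-16,21,51),(-8,-21,51),(-16,-21,51)])))
E
```

```text
[ 5.10756903e+02  3.26571482e+02 -2.53334761e-01] 0.793859569033757
[499.13991919 329.57908603   0.        ]
d/300 [0.0082 0.007  0.4628] rot/1.5 [ 0.      0.0001 -0.0014]
d/300 [0.0081 0.007  0.3028] rot/1.5 [ 0.      0.0001 -0.0014]
[[327.00880162 170.97421663]
 [318.67977601 170.99112597]
 [326.8319336  212.39463833]
 [318.83469529 212.41149567]]
```

Emit:
step_arm:
  deltas:
    - [[0.008,0.007,0.15],[0,0,0],0]
    - [[0.008,0.007,0.3],[0,0,0],0]
    - [[0.008,0.007,0.38],[0,0,0],0]
    - [[0.008,0.007,0.43],[0,0,0],0]
    - [[0.008,0.007,0.461],[0,0,0],0]
    - [[0.008,0.007,0.461],[0,0,0],0]
    - [[0.008,0.007,0.461],[0,0,0],0]

```text
t: 3.52
ee_pos: [499.2, 330.7, 12.8]
orientation: [2.484, 1.924, 0.001]
ft_force: [0.4, 0.7, 0.4]
width: 45.4
grasp_force: 0.0
```

Emit:
step_arm:
  deltas:
    - [[0,0,0],[0,0,0],-1]
    - [[0,0,0],[0,0,0],-1]
    - [[0,0,0],[0,0,0],-1]
    - [[0,0,0],[0,0,0],-1]
    - [[0,0,0],[0,0,0],-1]
    - [[0,0,0],[0,0,0],-1]
    - [[0,0,0],[0,0,0],-1]
    - [[0,0,0],[0,0,0],-1]
    - [[0,0,0],[0,0,0],-1]
    - [[0,0,0],[0,0,0],-1]

```text
t: 4.35
ee_pos: [498.8, 330.8, 12.8]
orientation: [-2.483, -1.925, -0.0]
ft_force: [-2.1, -1.2, 6.4]
width: 8.2
grasp_force: 30.0
```

Emit:
step_arm:
  deltas:
    - [[0,0,-0.05],[0,0,0],-1]
    - [[0,0,-0.15],[0,0,0],-1]
    - [[0,0,-0.25],[0,0,0],-1]
    - [[0,0,-0.25],[0,0,0],-1]
    - [[0,0,-0.25],[0,0,0],-1]

```text
t: 4.77
ee_pos: [499.6, 331.2, 88.4]
orientation: [2.483, 1.925, 0.004]
ft_force: [-0.1, 0.2, -3.0]
width: 7.6
grasp_force: 30.0
```

```bash
python3 - <<'E'
from h import *
im=get_image("wrist"); o=get_obs(); print(o["ee_pos"],o["orientation"],o["width"],o["ft_force"],o["moment"])
cv2.imwrite("pics/w2.png",im["pixels"][:,:,::-1])
E
```

```text
[498.49144918 330.51562489  86.99787404] [ 2.48290111e+00  1.92475144e+00 -3.03179876e-04] 7.915940306462418 [ 0.44956963 -0.21756269 -3.69506007] [-0.02106846 -0.00582467 -0.02337429]
```

View pics/w2.png

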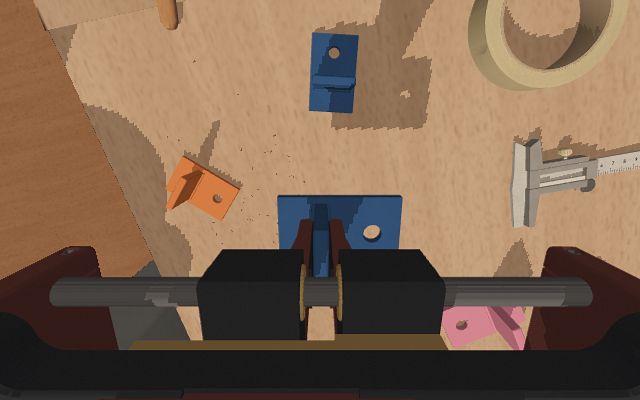

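The bracket is held squarely. Its hole shows at (372,232), and the near foot edge runs from (278,196) to (402,196). Next I work out the hole's offset in the tool frame and the approach to the jig.

```bash
python3 - <<'E'
from h import *
im=get_image("wrist"); o=get_obs(); r=R.from_rotvec(o["orientation"])
for u,v in ((372,232),(278,196),(402,196)):
    P=ray(im,u,v,80.2 ); print(P, r.inv().apply(P-o["ee_pos"]))
print(r.as_matrix()[:2,1], np.arctan2(*r.as_matrix()[1::-1,1]))
# target: hole above dowel estimate, yaw = jig - 15deg
yaw=.3034-.262
for n,D in(("dowel",[489.7,67.8]),("bush",[495.9,66.6])):
  t=np.array(D)-34*np.array([np.cos(yaw),np.sin(yaw)]); print(n,t); move([t[0],t[1],87],yaw)
E
```

```text
[531.10511621 322.36270027  80.2       ] [ 0.80791167 34.12342222  5.87682658]
[478.28820057 361.33893722  80.2       ] [ 25.38489775 -26.74317729   5.92624547]
[554.50809846 341.74943787  80.2       ] [25.41726502 51.95375699  5.81308373]
[ 0.96841926 -0.24932323] -0.2519816160066559
dowel [455.72913316  66.39280206]
d/300 [-0.8863  0.0831 -0.0017] rot/1.5 [-0.0011  0.0009 -0.1956]
bush [461.92913316  65.19280206]
d/300 [-0.885   0.1041 -0.0017] rot/1.5 [-0.0011  0.0009 -0.1956]
```

Emit:
step_arm:
  deltas:
    - [[-0.1,0.01,-0.05],[0,0,-0.05],-1]
    - [[-0.24,0.03,-0.05],[0,0,-0.1],-1]
    - [[-0.38,0.05,-0.05],[0,0,-0.15],-1]
    - [[-0.52,0.06,-0.05],[0,0,-0.195],-1]
    - [[-0.66,0.07,-0.05],[0,0,-0.195],-1]
    - [[-0.79,0.08,-0.05],[0,0,-0.195],-1]
    - [[-0.87,0.083,-0.05],[0,0,-0.195],-1]
    - [[-0.886,0.083,-0.05],[0,0,-0.195],-1]

```text
t: 5.53
ee_pos: [453.5, 63.7, 100.6]
orientation: [-2.177, -2.26, 0.007]
ft_force: [-0.7, 0.4, -3.4]
width: 8.2
grasp_force: 30.0
```

Emit:
step_arm:
  deltas:
    - [[-0.1,0,0],[0,0,0],-1]
    - [[-0.22,0,0],[0,0,0],-1]
    - [[-0.29,0,0],[0,0,0],-1]
    - [[-0.29,0,0],[0,0,0],-1]
    - [[-0.29,0,0],[0,0,0],-1]

```text
t: 5.95
ee_pos: [459.6, -20.4, 101.3]
orientation: [-2.177, -2.262, 0.002]
ft_force: [-0.2, 0.1, -3.3]
width: 8.1
grasp_force: 30.0
```

```bash
python3 - <<'E'
from h import *
im=get_image("wrist"); o=get_obs(); print(o["t"],o["ee_pos"],o["orientation"],o["ft_force"])
p=proj(im,[[495.9,66.6,12],[489.7,67.8,21]]); print(p)
u,v=p[0].astype(int); x0=max(u-80,0);y0=max(v-60,0); print(x0,y0)
full=im["pixels"][:,:,::-1].copy()
cv2.imwrite("pics/w3.png",cv2.resize(full[y0:y0+120,x0:x0+160],None,fx=5,fy=5,interpolation=2))
E
```

```text
6.0 [459.5379463  -19.64402264 101.36969473] [-2.17597829e+00 -2.26355427e+00  1.84531609e-03] [ 0.08734933  0.12783903 -3.31975364]
[[366.59327956 102.87535769]
 [361.00986786 100.45651901]]
286 42
```

View pics/w3.png

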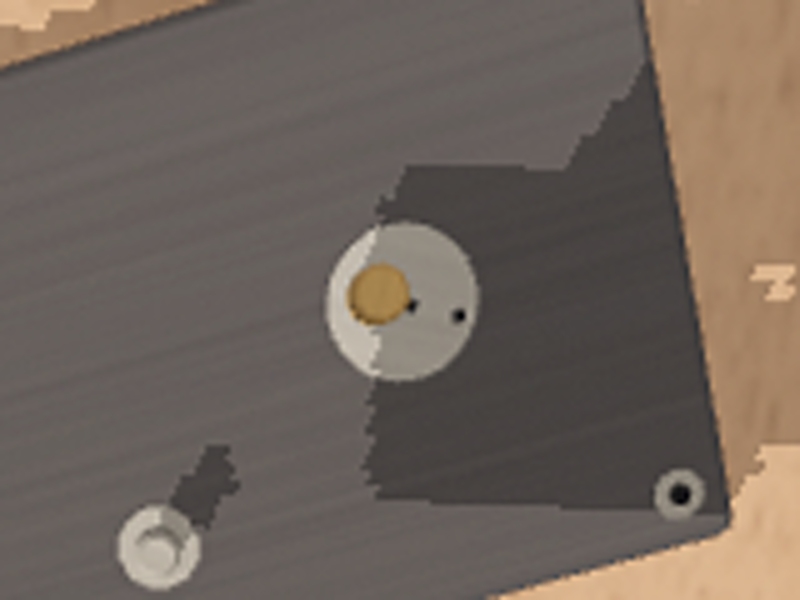

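The wrist crop shows the bush centre at (402,302), the brass dowel top at (380,294) and the stud top at (158,550). Next I compute the dowel position.

```bash
python3 - <<'E'
from h import *
im=get_image("wrist"); o=get_obs(); r=R.from_rotvec(o["orientation"])
f=lambda X,Y,z: ray(im,286+X/5-.4,42+Y/5-.4,z)
b=f(402,302,12);d=f(380,294,21);s=f(158,548,26);print("bush",b,"dowel",d,np.linalg.norm((d-b)[:2]),"stud",s)
v=(b-s)[:2]; th=np.arctan2(v[1],v[0])-np.arctan2(29,52); print("dist",np.hypot(*v),np.hypot(52,29),"jig yaw",th)
dd=(d-b)[:2]; 
for yaw in (th-.262,):
  M=np.array([[np.cos(yaw),np.sin(yaw)],[np.sin(yaw),-np.cos(yaw)]]) # cols: y? 
  ty=np.array([np.cos(yaw),np.sin(yaw)]); tx=np.array([-np.sin(yaw),np.cos(yaw)])
  t=d[:2]-34*ty-.4*tx; print(yaw,t)
  move([t[0],t[1],50],yaw); move([t[0],t[1],36],yaw)
  tt=np.array(t); 
E
```

```text
bush [495.24857677  68.05342136  12.        ] dowel [490.10392158  68.61230891  21.        ] 5.174923412267619 stud [454.74497945  25.62808168  26.        ]
dist 58.655356469241845 59.53990258641679 jig yaw 0.2998375552836887
0.037837555283688706 [456.14338866  66.92642528]
d/300 [0.2873 0.0003 0.172 ] rot/1.5 [-0.0011 -0.0003  0.0018]
d/300 [0.2873 0.0004 0.2186] rot/1.5 [-0.0011 -0.0003  0.0018]
```

Emit:
step_arm:
  deltas:
    - [[0.1,0,0.03],[0,0,0],-1]
    - [[0.2,0,0.08],[0,0,0.002],-1]
    - [[0.27,0,0.13],[0,0,0.002],-1]
    - [[0.287,0,0.172],[0,0,0.002],-1]
    - [[0.287,0,0.172],[0,0,0.002],-1]
    - [[0.287,0,0.172],[0,0,0.002],-1]
    - [[0.287,0,0.172],[0,0,0.002],-1]
    - [[0.287,0,0.172],[0,0,0.002],-1]

```text
t: 6.72
ee_pos: [457.1, 66.0, 51.4]
orientation: [2.179, 2.262, 0.001]
ft_force: [-0.1, -0.1, -3.2]
width: 7.7
grasp_force: 30.0
```

```bash
python3 - <<'E'
from h import *
im=get_image("wrist"); o=get_obs(); r=R.from_rotvec(o["orientation"]);print(o["t"],o["ee_pos"],o["ft_force"],np.arctan2(*r.as_matrix()[1::-1,1]))
h=o["ee_pos"]+r.apply([.4,34,0]);print("hole",h,"err tool",r.inv().apply(np.array([490.1,68.6,h[2]])-h))
p=proj(im,[h+[0,0,-6]])[0];print(p)
x0,y0=int(p[0])-80,int(p[1])-70
cv2.imwrite("pics/w4.png",cv2.resize(im["pixels"][y0:y0+120,x0:x0+160,::-1],None,fx=5,fy=5,interpolation=2)); print(x0,y0)
E
```

```text
6.7667 [457.23448564  65.89643712  51.47429045] [-0.38545605 -0.2985987  -3.65436474] 0.03691748026846782
hole [491.19652756  67.55107278  51.51775704] err tool [ 1.08868446 -1.0570646  -0.00125809]
[372.56968771 232.58399582]
292 162
```

View pics/w4.png

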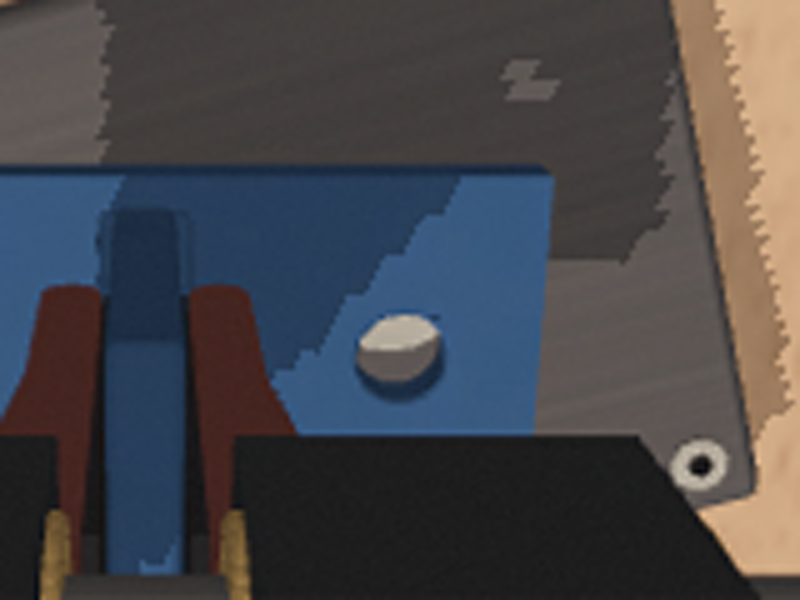

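The crop shows only the bush through the hole at (400,350), because the view is slanted. I'll correct by the measured offset, descend to just above the dowel, then feel.

Emit:
step_arm:
  deltas:
    - [[0.0036,-0.0035,0.02],[0,0,0],-1]
    - [[0.0036,-0.0035,0.04],[0,0,0],-1]
    - [[0.0036,-0.0035,0.05],[0,0,0],-1]
    - [[0.0036,-0.0035,0.05],[0,0,0],-1]
    - [[0.0036,-0.0035,0.05],[0,0,0],-1]

```text
t: 7.18
ee_pos: [455.3, 67.1, 35.4]
orientation: [-2.179, -2.262, 0.001]
ft_force: [0.4, -0.4, -2.5]
width: 8.2
grasp_force: 30.0
```

```bash
python3 - <<'E'
from h import *
for i in range(4):
  if i: get_image("top")
  o=get_obs(); r=R.from_rotvec(o["orientation"])
  h=o["ee_pos"]+r.apply([.4,34,0]);print("z",h[2],o["ft_force"],"err tool",r.inv().apply(np.array([490.1,68.6,h[2]])-h),o["moment"])
E
```

```text
z 35.39031634861342 [ 0.39551265 -0.3955981  -2.46935113] err tool [-1.59919563e-01  8.15183207e-01 -7.00309566e-04] [ 0.0319189  -0.074281   -0.01406338]
z 35.57180921109894 [ 0.30754688 -0.21249323 -3.10894915] err tool [-2.26054662e-01  6.44146545e-01 -2.93449178e-04] [ 0.00975791 -0.06687664  0.03337504]
z 35.73629011978476 [ 0.579532   -0.32931112 -2.86918863] err tool [-2.61298437e-01  4.99107955e-01 -5.63270767e-05] [-0.02038552 -0.04309836  0.00359667]
z 35.81755811242565 [-0.38280787 -0.01325048 -2.97265869] err tool [-3.07782156e-01  4.15874121e-01  3.75573658e-05] [-0.06313948 -0.03883067 -0.04069761]
```

Emit:
step_arm:
  deltas:
    - [[-0.001,0.001,0.002],[0,0,0],-1]
    - [[-0.001,0.001,0.004],[0,0,0],-1]
    - [[-0.001,0.001,0.006],[0,0,0],-1]
    - [[-0.001,0.001,0.008],[0,0,0],-1]
    - [[-0.001,0.001,0.009],[0,0,0],-1]

```text
t: 7.75
ee_pos: [455.9, 66.9, 33.0]
orientation: [-2.179, -2.263, 0.0]
ft_force: [0.5, -0.3, -3.2]
width: 7.8
grasp_force: 30.0
```

Emit:
step_arm:
  deltas:
    - [[0,0,0.001],[0,0,0],-1]
    - [[0,0,0.002],[0,0,0],-1]
    - [[0,0,0.003],[0,0,0],-1]
    - [[0,0,0.004],[0,0,0],-1]

```text
t: 8.08
ee_pos: [455.9, 67.0, 31.9]
orientation: [-2.179, -2.263, 0.0]
ft_force: [-0.5, 0.4, -2.7]
width: 7.6
grasp_force: 30.0
```

Emit:
step_arm:
  deltas:
    - [[0,0,0.002],[0,0,0],-1]
    - [[0,0,0.004],[0,0,0],-1]
    - [[0,0,0.006],[0,0,0],-1]
    - [[0,0,0.007],[0,0,0],-1]

```text
t: 8.42
ee_pos: [455.9, 66.9, 29.7]
orientation: [-2.179, -2.263, 0.0]
ft_force: [0.2, 0.1, -2.5]
width: 7.6
grasp_force: 30.0
```

Underside is at about 17 mm with no force, so the hole is on the dowel. I'll continue down to the plate.

Emit:
step_arm:
  deltas:
    - [[0,0,0.002],[0,0,0],-1]
    - [[0,0,0.004],[0,0,0],-1]
    - [[0,0,0.006],[0,0,0],-1]
    - [[0,0,0.008],[0,0,0],-1]
    - [[0,0,0.01],[0,0,0],-1]

```text
t: 8.83
ee_pos: [455.9, 66.9, 26.7]
orientation: [-2.179, -2.263, 0.0]
ft_force: [0.8, 0.6, -1.8]
width: 8.2
grasp_force: 30.0
```

Emit:
step_arm:
  deltas:
    - [[0,0,0.001],[0,0,0],-1]
    - [[0,0,0.002],[0,0,0],-1]
    - [[0,0,0.003],[0,0,0],-1]

```text
t: 9.08
ee_pos: [455.9, 67.0, 25.9]
orientation: [-2.179, -2.263, 0.0]
ft_force: [-0.3, -0.2, -2.6]
width: 8.0
grasp_force: 30.0
```

Emit:
step_arm:
  deltas:
    - [[0,0,0.001],[0,0,0],-1]
    - [[0,0,0.002],[0,0,0],-1]
    - [[0,0,0.003],[0,0,0],-1]

```text
t: 9.33
ee_pos: [455.9, 66.9, 25.0]
orientation: [2.179, 2.263, 0.0]
ft_force: [-0.6, 1.1, -2.9]
width: 7.2
grasp_force: 30.0
```

Emit:
step_arm:
  deltas:
    - [[0,0,0.001],[0,0,0],-1]
    - [[0,0,0.002],[0,0,0],-1]
    - [[0,0,0.002],[0,0,0],-1]

```text
t: 9.58
ee_pos: [455.9, 66.9, 24.7]
orientation: [2.179, 2.263, 0.0]
ft_force: [-2.0, 1.4, 5.0]
width: 7.9
grasp_force: 30.0
```

Contact is about 8 N at TCP z 24.7, which is the seated height. Now the swing about the dowel: 15° anticlockwise first.

Emit:
step_arm:
  deltas:
    - [[-0.004,0.0001,-0.0005],[0,0,-0.0233],-1]
    - [[-0.0079,0.0004,-0.0005],[0,0,-0.0465],-1]
    - [[-0.0118,0.0007,-0.0005],[0,0,-0.0698],-1]
    - [[-0.0158,0.0013,-0.0005],[0,0,-0.0931],-1]
    - [[-0.0197,0.002,-0.0005],[0,0,-0.1164],-1]
    - [[-0.0235,0.0028,-0.0005],[0,0,-0.1396],-1]
    - [[-0.0264,0.0035,-0.0005],[0,0,-0.157],-1]
    - [[-0.0293,0.0042,-0.0005],[0,0,-0.1745],-1]
    - [[-0.0293,0.0042,-0.0005],[0,0,-0.1745],-1]

```text
t: 10.33
ee_pos: [457.6, 58.3, 24.8]
orientation: [1.864, 2.529, 0.0]
ft_force: [-0.9, 1.6, 2.6]
width: 7.9
grasp_force: 30.0
```

```bash
python3 - <<'E'
from h import *
for i in range(3):
  get_image("top")
  o=get_obs(); r=R.from_rotvec(o["orientation"])
  print(o["ee_pos"],o["ft_force"],o["moment"],o["ee_pos"]+r.apply([.4,34,0]),np.degrees(np.arctan2(*r.as_matrix()[1::-1,1])-.2998))
E
```

```text
[457.5751812   58.24535673  24.76655109] [-1.37790893  0.43860561  3.35605603] [0.11107651 0.20481846 0.05326509] [489.95085371  68.63649609  24.77381535] -0.05701024744760496
[457.5555084   58.26759041  24.76465558] [-0.91188659  0.68350551  4.26315604] [0.13865925 0.22431569 0.05517244] [489.93355924  68.65131786  24.76995436] -0.07012693518710043
[457.60577283  58.28047465  24.7760519 ] [-1.59780453  1.21646981  4.95984329] [0.14005806 0.27450965 0.0145053 ] [489.98274418  68.66756467  24.78539109] -0.06417601305498537
```

Emit:
step_arm:
  deltas:
    - [[-0.001,0,0],[0,0,-0.0058],-1]
    - [[-0.002,0,0],[0,0,-0.0116],-1]
    - [[-0.002,0,0],[0,0,-0.0116],-1]

```text
t: 10.73
ee_pos: [457.8, 57.9, 24.8]
orientation: [-1.844, -2.544, -0.001]
ft_force: [-2.8, 2.8, 6.2]
width: 7.9
grasp_force: 30.0
```

Emit:
step_arm:
  deltas:
    - [[-0.001,0,0],[0,0,-0.0058],-1]
    - [[-0.002,0,0],[0,0,-0.0116],-1]
    - [[-0.002,0,0],[0,0,-0.0116],-1]

```text
t: 10.98
ee_pos: [457.8, 57.3, 24.8]
orientation: [-1.821, -2.559, -0.0]
ft_force: [-1.7, 2.2, 5.6]
width: 7.9
grasp_force: 30.0
```

Next come half-degree steps until the stud pushes back.

Emit:
step_arm:
  deltas:
    - [[-0.001,0,0],[0,0,-0.0058],-1]
    - [[-0.001,0,0],[0,0,-0.0058],-1]
    - [[-0.001,0,0],[0,0,-0.0058],-1]

```text
t: 11.23
ee_pos: [458.0, 57.1, 24.8]
orientation: [-1.811, -2.567, -0.0]
ft_force: [-1.4, 2.8, 6.4]
width: 7.6
grasp_force: 30.0
```

```bash
python3 - <<'E'
from h import *
o=get_obs(); print(o["ft_force"],o["moment"])
E
```

```text
[-1.41308665  2.84692496  6.3595158 ] [0.44696488 0.30719942 0.01167318]
```

Emit:
step_arm:
  deltas:
    - [[-0.001,0,0],[0,0,-0.0058],-1]
    - [[-0.001,0,0],[0,0,-0.0058],-1]
    - [[-0.001,0,0],[0,0,-0.0058],-1]

```text
t: 11.48
ee_pos: [458.1, 56.8, 24.8]
orientation: [-1.799, -2.575, -0.0]
ft_force: [-3.0, 2.9, 6.1]
width: 8.1
grasp_force: 30.0
```

```bash
python3 - <<'E'
from h import *
o=get_obs(); print(o["ft_force"],o["moment"])
E
```

```text
[-3.03498252  2.8638482   6.11381577] [ 0.41157162  0.29282447 -0.00752166]
```

Emit:
step_arm:
  deltas:
    - [[-0.001,0,0],[0,0,-0.0058],-1]
    - [[-0.001,0,0],[0,0,-0.0058],-1]
    - [[-0.001,0,0],[0,0,-0.0058],-1]

```text
t: 11.73
ee_pos: [458.1, 56.5, 24.8]
orientation: [-1.788, -2.583, -0.0]
ft_force: [-1.9, 3.5, 5.0]
width: 8.0
grasp_force: 30.0
```

```bash
cat >> h.py <<'E'
def st():
  o=get_obs(); r=R.from_rotvec(o["orientation"]); print(o["ft_force"].round(1),o["moment"].round(2),(o["ee_pos"]+r.apply([.4,34,0])).round(2),np.degrees(np.arctan2(*r.as_matrix()[1::-1,1])-.2998))
E
python3 -c "from h import *;st()"
```

```text
[-1.9  3.5  5. ] [0.48 0.31 0.01] [489.81  68.81  24.77] 3.4215818708794887
```

Emit:
step_arm:
  deltas:
    - [[-0.001,0,0],[0,0,-0.0058],-1]
    - [[-0.001,0,0],[0,0,-0.0058],-1]
    - [[-0.001,0,0],[0,0,-0.0058],-1]

```text
t: 11.98
ee_pos: [458.2, 56.2, 24.8]
orientation: [-1.777, -2.59, -0.0]
ft_force: [-2.2, 3.0, 7.0]
width: 7.9
grasp_force: 30.0
```

```bash
python3 -c "from h import *;st()"
```

```text
[-2.2  3.   7. ] [ 0.47  0.33 -0.08] [489.77  68.84  24.78] 3.914980982744851
```

Emit:
step_arm:
  deltas:
    - [[-0.001,0,0],[0,0,-0.0058],-1]
    - [[-0.001,0,0],[0,0,-0.0058],-1]
    - [[-0.001,0,0],[0,0,-0.0058],-1]

```text
t: 12.23
ee_pos: [458.1, 56.1, 24.8]
orientation: [-1.766, -2.597, -0.0]
ft_force: [-2.3, 4.4, 5.9]
width: 7.6
grasp_force: 30.0
```

```bash
python3 -c "from h import *;st()"
```

```text
[-2.3  4.4  5.9] [ 0.68  0.33 -0.21] [489.59  68.95  24.77] 4.379275590915216
```

Emit:
step_arm:
  deltas:
    - [[-0.001,0,0],[0,0,-0.0058],-1]
    - [[-0.001,0,0],[0,0,-0.0058],-1]
    - [[-0.001,0,0],[0,0,-0.0058],-1]

```text
t: 12.48
ee_pos: [458.0, 56.0, 24.8]
orientation: [-1.755, -2.604, -0.0]
ft_force: [-4.2, 6.1, 7.1]
width: 8.2
grasp_force: 30.0
```

```bash
python3 -c "from h import *;st()"
```

```text
[-4.2  6.1  7.1] [ 0.97  0.43 -0.24] [489.39  69.11  24.77] 4.855738669625543
```

Emit:
step_arm:
  deltas:
    - [[-0.001,0,0],[0,0,-0.0058],-1]
    - [[-0.001,0,0],[0,0,-0.0058],-1]
    - [[-0.001,0,0],[0,0,-0.0058],-1]

```text
t: 12.73
ee_pos: [457.9, 55.9, 24.8]
orientation: [-1.744, -2.611, -0.0]
ft_force: [-4.7, 8.4, 8.4]
width: 8.1
grasp_force: 30.0
```

```bash
python3 -c "from h import *;st()"
```

```text
[-4.7  8.4  8.4] [ 1.33  0.6  -0.38] [489.16  69.27  24.75] 5.33388598436951
```

The stud contact is clear, with about 10 N sideways and the yaw moment rising. I'll release gently.

Emit:
step_arm:
  deltas:
    - [[0,0,0],[0,0,0],-0.75]
    - [[0,0,0],[0,0,0],-0.7]
    - [[0,0,0],[0,0,0],-0.65]
    - [[0,0,0],[0,0,0],-0.6]
    - [[0,0,0],[0,0,0],-0.6]
    - [[0,0,0],[0,0,0],-0.6]

```text
t: 13.23
ee_pos: [458.7, 55.0, 24.5]
orientation: [1.743, 2.614, -0.0]
ft_force: [0.4, -0.0, -0.1]
width: 17.9
grasp_force: 0.0
```

Emit:
step_arm:
  deltas:
    - [[0,0,-0.03],[0,0,0],-0.6]
    - [[0,0,-0.08],[0,0,0],-0.6]
    - [[0,0,-0.15],[0,0,0],-0.6]
    - [[0,0,-0.25],[0,0,0],-0.6]
    - [[-0.1,0,-0.35],[0,0,0],-0.6]
    - [[-0.2,0,-0.35],[0,0,0],-0.6]
    - [[-0.3,0,-0.35],[0,0,0],-0.6]
    - [[-0.3,0,-0.35],[0,0,0],-0.6]
    - [[-0.3,0,-0.35],[0,0,0],-0.6]

```text
t: 13.98
ee_pos: [493.6, -29.0, 130.2]
orientation: [1.746, 2.611, 0.001]
ft_force: [0.6, -0.2, 0.4]
width: 17.5
grasp_force: 0.0
```

```bash
python3 - <<'E'
from h import *
st()
im=get_image("wrist")
p=proj(im,[[460,60,15]])[0]; print(p); x0,y0=max(int(p[0])-100,0),max(int(p[1])-75,0); print(x0,y0)
cv2.imwrite("pics/w5.png",cv2.resize(im["pixels"][y0:y0+150,x0:x0+200,::-1],None,fx=4,fy=4,interpolation=2))
E
```

```text
[ 0.6 -0.2  0.4] [ 0.03 -0.11 -0.  ] [524.82 -15.62 130.22] 5.293667414572321
[323.3225736   93.57938507]
223 18
```

View pics/w5.png

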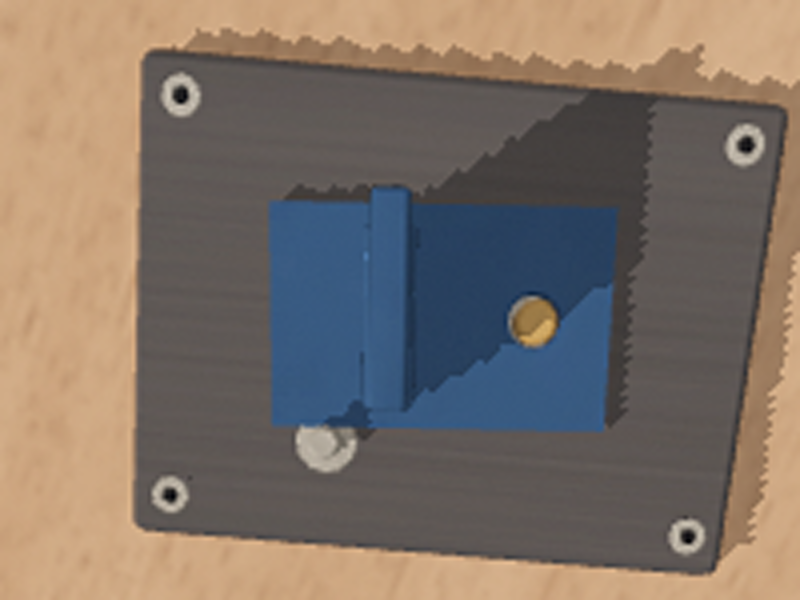

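The crop shows the foot flat with the dowel through its hole at (533,321) and the stud at (325,443) against the lower foot edge. One enlarged crop will confirm the contact.

```bash
python3 - <<'E'
from h import *
im=get_image("wrist")
uv=np.array([(270,201),(617,208),(604,431),(272,427)])/4+[223,18]-.375
p,e=fit(im,[(-40,25,18),(40,25,18),(40,-25,18),(-40,-25,18)],uv,[468,62,.39]); print(p,e, np.degrees(p[2]-.2998))
h=w(p,[22,0,0])[0]; print("hole",h)
# predicted stud outlines (contact): stud axis at y=-29, x=-48 in hole frame -> (-26,-29)
a=np.linspace(0,2*np.pi,60)
k=8; x0,y0=280,105
I=cv2.resize(im["pixels"][y0:y0+45,x0:x0+60,::-1],None,fx=12,fy=12,interpolation=2)
for z,col in((26,(0,255,0)),(18,(0,0,255))):
    q=proj(im,w(p,np.c_[-27+4*np.cos(a),-29+4*np.sin(a),0*a+z])); cv2.polylines(I,[((q-[x0,y0]+.5)*12).astype(int)],True,col,1)
cv2.imwrite("pics/w6.png",I)
E
```

```text
[4.68603772e+02 6.07543880e+01 3.78919143e-01] 0.21195759781630952 4.533192970603293
hole [489.0432023  68.892551    0.       ]
```

View pics/w6.png

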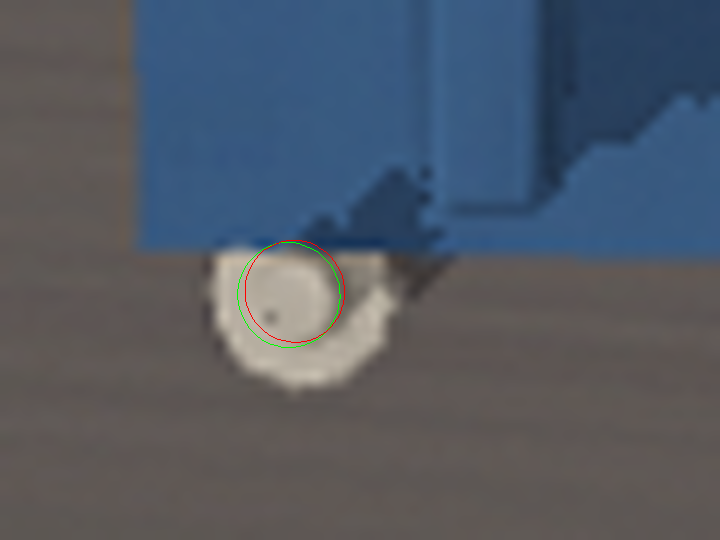

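The predicted stud outline for contact matches the visible stud to within about 0.3 mm, so I'm handing in.

```bash
python3 -c "
from workcell import *
print(close_job())"
```

```text
the job is handed in; nothing more can be done
None
```

The bracket sits flat on the jig with its hole over the dowel and its long edge against the stop stud, about 4.5° from the jig's x; it is released, and the job was handed in at about 14 s with the highest force reading about 13 N.

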